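Hang the wall bottle opener on its stand by the keyhole

ROBOT

A 6-joint arm with a two-finger parallel gripper is mounted at the origin on a cart in front of the work surface, level with it; the furniture and walls round the work are solid. World frame = base frame: x ahead of the robot, y to its left, z up, the work surface at z = 0. Lengths are in m, angles in rad, forces in N, time in s.
With the tool pointing down it reaches from about 0.225 to 0.875 m from the base axis. Payload 3.4 kg.
Tool frame: the origin (TCP) lies midway between the tips of the shut fingers; the grasp point (between the pads) lies 19 mm behind it (manip.grip_point_offset is the distance from the TCP to the grasp point, in m); z points along the fingers, y is the line along which they close (so a half turn about z gives the same grasp; the last joint's range is limited). The gripper opens to 85 mm and grips with 20 to 120 N. Pads are 22 mm wide; open, the fingers measure 114 mm over their backs; the gripper's body (76 mm by 85 mm) begins 54 mm behind the grasp point. The pads swing forward as they close: fully open they stand 13 mm farther back than shut.
Start: joints at [-1.432, 0.276, 1.505, -0, 1.361, -0.121], TCP at [0.148, -0.556, 0.231] pointing down, gripper open.
Joint ranges: [-2.89, 2.89], [-0.75, 2.08], [0.22, 2.7], [-1.18, 4.32], [0.11, 2.71], [-2.7, 2.7]. Speed limits (rad/s): [2.57, 2.57, 3.14, 3.14, 3.14, 3.14].

INTERFACE

Orientations are given as a unit quaternion [w, x, y, z].
In Python, from rig import manip gives the robot as it stands.
- The arm moves only by the shell command python3 -m handwheel 'ROWS' [FORCE]. ROWS is JSON, a list of rows, each an object with "translation": the shift along the tool's x, y, z in m, a list of three; "angular": the turn, a rotation vector about the tool's x, y, z in degrees, a list of three; "hand": the closure, from 0 (fully open) to 1 (shut). A call has 1 to 10 rows; each row shifts and turns the commanded pose from where the row before left it, along the tool's axes as they then stand; what a row does not reach is not made up. A row lasts 1/12 s, in which the tool goes at most 41.7 mm and 7.16 degrees, less where a joint would pass 70% of its speed; a pose out of reach is approached as far as the arm can. A call with a gripper value outside its range is refused whole. The fingers move at their own pace and stop on an object; FORCE is the grip in N (left out, the last holds). Time passes only in rows, so rows that do not move let the fingers close. It gives the time, the measured TCP pose, the force, the opening and the grip force at its end, in the units of the state.
- manip.get_state(): the state, without advancing time (a new reading comes with each control period).
- manip.get_image(name): name is "scene" or "top"; returns the picture (400x640x3 uint8, red, green, blue); there is no depth.
- manip.camera_info(name): a dict with "camera_matrix" (3x3 intrinsics, pixels), "k1" (the pictures are not rectified: a ray, as slopes to the right and down, at radius r is drawn at 1 + k1 r^2 times it, then the intrinsics apply), "eye" and "orientation" of the camera in the world. Camera axes: x right, y down, z forward; pixel columns grow to the right and rows downward; lengths in m; the calibration is good to about 2 mm. A picture is of the moment at which its call begins. camera_info takes no time and is no camera call.
- manip.sign_off(): hands the job in; it is judged then, once.
The state is a dict: "clock": time; "qpos": joint angles; "qd": joint speeds; "effort": joint torques, N m; "position": TCP position; "ee_rot": TCP orientation; "contact_force": force on the tool from outside, world axes, zero at the start; "moment": the same for the moment, N m; "width": finger opening in m; "gripper_force": force on a finger pad.
Only numpy, scipy, OpenCV 4.12 (cv2) and the standard library are available. Lean on these libraries where they do the work, as an engineer would, in place of code of your own. Each camera call takes 0.05 s, during which the arm holds its last target. There are 200 camera calls.

TASK

Lift the wall-type bottle opener out of its bay in the wooden caddy and stand it upright on the worktop, letting go, so that you can take it again by its long edges with no finger behind it. Then hang it on the counter stand: feel for the stand's screw with the keyhole in the opener's back (the screw may be set anywhere along its slot), bring the plaque flat against the board with the screw head inside, and pull it down past the little spring roller until it is fully home and hangs locked, straight and flat, by itself. Leave the two dropper bottles, the tumbler, the jigger, the corkscrew and the stopper standing where they are.

Things in the scene. Friction and masses are not known exactly. Their poses are not given: they have to be found in the camera images.
- opener: Wall bottle opener, loose, about 0.36 kg: walnut plaque 54 wide (y) x 18 thick x 170 high (z), steel cap catcher on its foot's front, dark cast opener above. Origin: centre of the 60 x 54 underside it stands on; x towards its back. Plaque x +12 to +30 (back face +30), catcher x -30 to +12, z 0 to 60, cast opener to x -17, z 86 to 130. Stands in a caddy bay, back away from the robot.
- grip (a point): Middle of the opener's bare upper plaque, (21, 0, 152) mm in its frame, its axes; 18 mm below its top. Here the plaque is 18 mm thick along x and 54 mm wide along y; the faces y = -27 and +27 are its long edges. In the caddy only front and back are free; for hanging it must be held by the long edges.
- keyhole (a point): Centre of the round entry hole (21 mm across, 12 mm deep) in the opener's flat back: (30, 0, 130) mm in its frame, its axes. A slot 8.5 mm wide runs up from it and ends at z = 153.5. The brass plate round both is 3 mm thick and flush with the back.
- slot_end (a point): Point of the opener's back where the screw's shank sits when fully home: (30, 0, 150) mm in its frame, its axes, 20 mm above the entry hole's centre: with the head in the hole the opener is pulled down 20 mm.
- clip (a joint): Travel (m) of the white spring roller (10 mm) that reaches into the keyhole slot at z = 147 of the opener: 0 = free. As the opener is pulled down the shank meets it after about 9 mm and forces it aside (8 to 18 N beyond the weight), to a peak of about 0.003; fully home it has fallen back to about 0.0018 and locks.
- stand: Counter stand, fixed: upright oak board 200 wide (y) x 18 thick, top edge 225 mm up, on a dark steel foot 14 mm high (x -72 to +88, y -85 to +85). Origin: at worktop level under the middle of the board's front face, which is x = 0; x points into the board, away from the robot within 0.3 rad; z up. A wall shelf of glasses hangs 440 mm up, beyond 620 mm ahead.
- slot_mid (a point): Middle of the dark vertical slot in the bright strip on the board's face (195 mm up), stand's axes. A steel screw is clamped in the slot on the middle line, up to 12 mm higher or lower than this point: not told, look or feel. Its round head, 16 mm across, stands out to x = -10.5 and stops the opener's back there unless inside the entry hole; then the back comes to x = 0 to -3. Shank 6.5 mm.
- caddy: Wooden bar caddy, fixed, 212 wide (y) x 84 deep, 8 mm floor, three bays 62 mm wide (centres y = -68, 0, +68) between cheeks 6 mm thick, 175 mm high; lips front and back 40 mm high. Origin: centre of the underside, x away from the robot within 0.3 rad. Holds the opener and two dropper bottles in any order; no room for fingers between opener and cheeks.
- bitters_orange: Dropper bottle, orange contents, black dropper, 48 mm across x 142 high, in a bay of the caddy. Origin: centre of the underside.
- bitters_herb: Dropper bottle, greenish contents, black dropper, 43 mm across x 132 high, in a bay of the caddy. Origin: centre of the underside.
- tumbler: Stemless greenish glass tumbler, 84 mm across x 106 high, on a slate coaster at the right. Origin: centre of the underside.
- jigger: Steel double jigger, 44 mm across x 88 high, at the left. Origin: centre of the underside.
- corkscrew: Steel wing corkscrew, 41 x 64 x 166 mm, standing at the right. Origin: centre of the underside.
- stopper: Steel wine stopper, 37 mm across x 73 high, at the far right. Origin: centre of the underside.

How it is judged:
On the way, in this order (a step that is already met when the one before it is completed fails the run):
1. the opener stands upright on the worktop, out of the caddy, let go (height (world z) of opener between -0.003 and 0.004 m and angle between opener's own z axis and vertical below 0.08 rad and contact force between the fingers and opener below 0.05 N and linear speed of opener below 0.02 m/s), for 0.15 s.
2. the screw head is in the keyhole: the plaque is flat against the board (x of slot_end in the frame of stand between -0.0055 and 0.003 m and y of slot_end in the frame of stand between -0.0045 and 0.0045 m and angle between opener's own z axis and vertical below 0.08 rad and angle between the x axis of opener and the x axis of stand, either way round below 0.1 rad and z of slot_end in the frame of stand between 0.18 and 0.235 m), for 0.05 s.
3. the opener is pulled down so that the screw forces the spring roller aside (x of slot_end in the frame of stand between -0.0055 and 0.003 m and y of slot_end in the frame of stand between -0.0045 and 0.0045 m and angle between opener's own z axis and vertical below 0.08 rad and angle between the x axis of opener and the x axis of stand, either way round below 0.1 rad and value of joint clip above 0.0022 m).
At the end, for the whole second after the job is handed in: The opener hangs released and at rest on the screw: back flat on the board (within 5.5 mm), upright within 0.08 rad and square to the board within 0.1, within 4.5 mm of its middle line, slot end 178 to 212 mm up, the spring roller fallen back behind the shank (0.8 to 2.7 mm) (x of slot_end in the frame of stand between -0.0055 and 0.003 m and y of slot_end in the frame of stand between -0.0045 and 0.0045 m and angle between opener's own z axis and vertical below 0.08 rad and angle between the x axis of opener and the x axis of stand, either way round below 0.1 rad and z of slot_end in the frame of stand between 0.178 and 0.212 m and value of joint clip between 0.0008 and 0.0027 m and linear speed of opener below 0.01 m/s and contact force between the fingers and opener below 0.05 N); the robot touches nothing.
It fails at once if the dropper bottles are shifted over 30 mm or tipped over 0.3 rad (distance of any of bitters_orange, bitters_herb from where it was at the start of the episode above 0.03 m or angle between any of bitters_orange, bitters_herb's own z axis and vertical above 0.3 rad).
It fails at once if the tumbler is shifted over 30 mm or tipped over 0.3 rad (distance of tumbler from where it was at the start of the episode above 0.03 m or angle between tumbler's own z axis and vertical above 0.3 rad).
It fails at once if the jigger is shifted over 30 mm or tipped over 0.3 rad (distance of jigger from where it was at the start of the episode above 0.03 m or angle between jigger's own z axis and vertical above 0.3 rad).
It fails at once if the corkscrew or the stopper is shifted over 30 mm or tipped over 0.3 rad (distance of any of corkscrew, stopper from where it was at the start of the episode above 0.03 m or angle between any of corkscrew, stopper's own z axis and vertical above 0.3 rad).
It also fails if it takes over 61 s, if anything falls off the work surface, if the arm or the gripper's body presses on something with over 40 N, if the wrist force passes 120 N, or if a joint passes its speed limit or range.

## Working session

There is one attempt and no reset: what is moved stays moved. The work goes in short steps, Python scripts to look and compute and a shell command to move; the robot and the scene stay as the last step left them, time stands still between calls to the robot, and variables do not carry over. Pictures are saved under pics/ and viewed, at most 10 in all, crops included, and the job is handed in when it is done.

```bash
mkdir -p pics; ls; python3 - <<'E'
from rig import manip
import cv2,json
for n in("scene","top"):
    im=manip.get_image(n); cv2.imwrite(f"pics/{n}0.png",im[:,:,::-1]); print(n,manip.camera_info(n))
print(manip.get_state())
E
```

```text
pics
scene {'camera_matrix': array([[431.62453625,   0.        , 319.16459458],
       [  0.        , 431.62453625, 206.01785743],
       [  0.        ,   0.        ,   1.        ]]), 'k1': -0.003106377329163223, 'eye': array([-0.6006772 ,  0.42860281,  0.82974971]), 'orientation': array([ 0.26988048, -0.45905044,  0.73014744, -0.42816111])}
top {'camera_matrix': array([[370.62672215,   0.        , 327.34846916],
       [  0.        , 370.62672215, 200.08197556],
       [  0.        ,   0.        ,   1.        ]]), 'k1': -0.06619786163078911, 'eye': array([ 0.2528583 , -0.11297613,  1.37568355]), 'orientation': array([ 0.06676896, -0.69637504,  0.71204581, -0.05995397])}
{'clock': 0.1, 'qpos': array([-1.43196294e+00,  2.76566750e-01,  1.50602871e+00,  4.47795730e-05,
        1.36072172e+00, -1.21018185e-01]), 'qd': array([-0.00137813, -0.00160818, -0.00269435,  0.00233344,  0.00055815,
        0.00022596]), 'effort': array([ 1.41570203e-03, -4.17698228e+01, -2.46404171e+01, -2.70540659e-04,
        5.78707026e-03,  5.38051268e-06]), 'position': array([ 0.14767156, -0.55521305,  0.23049743]), 'ee_rot': array([-8.62422921e-04,  9.91571750e-01,  1.29555856e-01,  1.42120686e-05]), 'contact_force': array([-0.18203505, -0.52100562,  0.01988725]), 'moment': array([-0.04006003,  0.05487573,  0.06844225]), 'gripper_force': 0.0, 'width': 0.08553479817996597}
```

View pics/scene0.png

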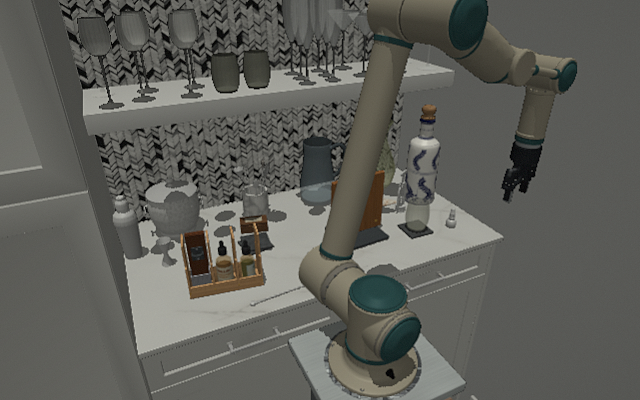

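View pics/top0.png

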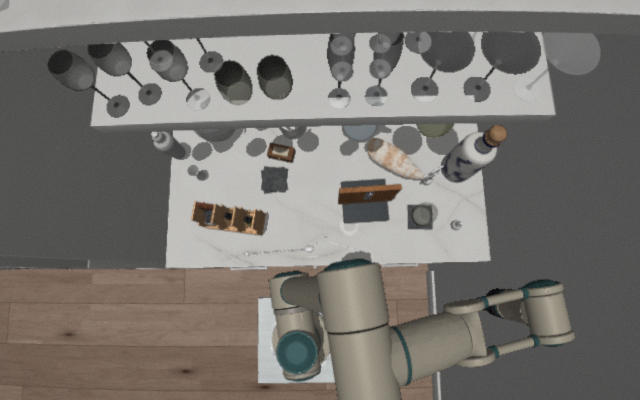

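The scene view shows the caddy at about (225,265), with the opener in its leftmost bay (~(198,255)). The stand is partly hidden by the arm at (360,215). In the top view the caddy is at (229,218) and the stand at (368,195). I'll enlarge both areas next.

```bash
cat > h.py <<'E'
import numpy as np, cv2
from scipy.spatial.transform import Rotation as R
from rig import manip
def rot(q): return R.from_quat(np.roll(q,-1)).as_matrix()
C={n:manip.camera_info(n) for n in("scene","top")}
def proj(n,P):
    c=C[n]; p=(np.atleast_2d(P)-c['eye'])@rot(c['orientation']); s=p[:,:2]/p[:,2:]
    s=s*(1+c['k1']*(s**2).sum(1,keepdims=True)); K=c['camera_matrix']
    return s*[K[0,0],K[1,1]]+[K[0,2],K[1,2]]
def ray(n,uv):
    c=C[n];K=c['camera_matrix']; d=(np.array(uv,float)-[K[0,2],K[1,2]])/K[0,0]; s=d.copy()
    for _ in range(10): s=d/(1+c['k1']*(s@s))
    v=rot(c['orientation'])@[s[0],s[1],1]; return c['eye'],v/np.linalg.norm(v)
def atz(n,uv,z):
    e,v=ray(n,uv); return e+v*(z-e[2])/v[2]
def tri(a,b):
    (e,v),(f,w)=ray("scene",a),ray("top",b)
    A=np.stack([v,-w],1); t=np.linalg.lstsq(A,f-e,rcond=None)[0]; p,q=e+v*t[0],f+w*t[1]
    return (p+q)/2,np.linalg.norm(p-q)
def crop(im,x0,y0,w,h,k,step=10):
    c=cv2.resize(im[y0:y0+h,x0:x0+w],None,fx=k,fy=k,interpolation=cv2.INTER_CUBIC)
    for x in range(-(-x0//step)*step,x0+w,step):
        cv2.line(c,((x-x0)*k,0),((x-x0)*k,6),(0,255,255),1); cv2.putText(c,str(x),((x-x0)*k,16),0,.33,(0,255,255),1)
    for y in range(-(-y0//step)*step,y0+h,step):
        cv2.line(c,(0,(y-y0)*k),(6,(y-y0)*k),(0,255,255),1); cv2.putText(c,str(y),(8,(y-y0)*k+4),0,.33,(0,255,255),1)
    return c
E
python3 - <<'E'
import cv2,numpy as np
from h import *
s=cv2.imread("pics/scene0.png");t=cv2.imread("pics/top0.png")
a=crop(s,175,205,100,100,4); b=crop(s,325,165,100,100,4)[:,:400]
c=crop(t,185,195,100,50,4); d=crop(t,335,175,100,50,4)
cv2.imwrite("pics/c1.png",np.vstack([np.hstack([a,b]),np.hstack([c,d])]))
E
```

```text
(no output)
```

View pics/c1.png

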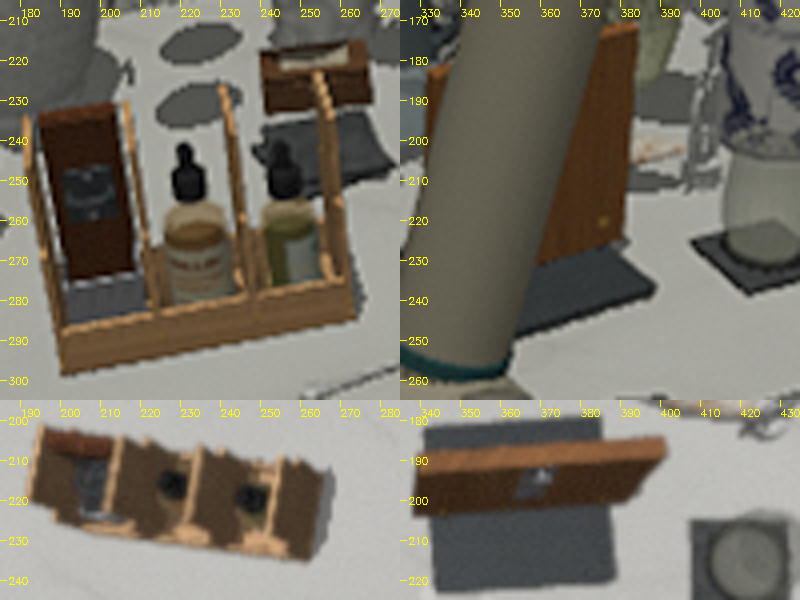

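```bash
cat > fit.py <<'E'
from h import *
from scipy.optimize import least_squares
def P(q,L): 
    c,s=np.cos(q[2]),np.sin(q[2]); L=np.atleast_2d(L).astype(float)
    return np.stack([q[0]+c*L[:,0]-s*L[:,1],q[1]+s*L[:,0]+c*L[:,1],L[:,2]],1)
def fit(obs,q0):
    f=lambda q: np.concatenate([(proj(n,P(q,np.array(l)/1e3))[0]-uv) for n,l,uv in obs])
    r=least_squares(f,q0,loss='soft_l1'); return r.x, r.fun.reshape(-1,2).round(1)
E
cat > f1.py <<'E'
from fit import *
cad=[("scene",(-42,106,0),(190.5,298.5)),("scene",(-42,-106,0),(264.5,285)),("scene",(-42,106,40),(190,286)),("scene",(-42,-106,40),(262.5,273)),
("top",(-42,106,40),(196.5,223)),("top",(-42,-106,40),(261.5,234))]
st=[("top",(-72,85,14),(343.7,223)),("top",(-72,-85,14),(389.2,219.5)),("top",(88,85,14),(340.7,181.5)),("top",(88,-85,14),(385.7,179.5)),
("top",(18,100,225),(338.2,187.5)),("top",(18,-100,225),(400.7,184.2)),("top",(0,100,225),(338.2,192)),("top",(0,-100,225),(401.2,188.7)),
("scene",(-72,-85,14),(388.7,237)),("scene",(88,-85,14),(380.5,224.5)),("scene",(0,-100,225),(384.2,172)),("scene",(0,100,225),(332.5,182))]
qc,rc=fit(cad,[.4,.4,0]);qs,rs=fit(st,[.5,0,0])
print(qc,rc.tolist());print(qs,rs.tolist())
# opener: plaque top corners, caddy frame (y=68 bay): fit
oz=8
op=[("scene",(12,27,170+oz),(184.7,234)),("scene",(12,-27,170+oz),(202.7,231)),("scene",(12,27,60+oz),(191.5,275)),("scene",(12,-27,60+oz),(208.7,272.5)),("top",(30,27,178),(196.2,202.5)),("top",(12,27,178),(196.5,207))]
p=P(qc,[[0,.068,0]])[0]; qo,ro=fit(op,[p[0],p[1],qc[2]]); print(p,qo,ro.tolist())
E
python3 f1.py
```

```text
[ 0.43836905  0.23753951 -0.18358617] [[0.1, -1.4], [-0.3, -0.4], [-1.5, 0.2], [0.9, 0.9], [7.9, 1.1], [-0.7, -0.4]]
[ 0.48755352 -0.24009591  0.02456747] [[-1.1, -0.2], [-0.7, 1.1], [-0.4, -0.9], [-0.4, -1.0], [0.1, -0.5], [0.4, -0.1], [0.4, 0.6], [0.3, 0.9], [0.5, -0.5], [-16.2, -9.0], [1.2, -0.1], [0.4, 2.0]]
[0.45078291 0.30439679 0.        ] [0.44501642 0.30433612 0.06303408] [[0.0, 2.8], [1.4, 0.6], [-0.9, -6.1], [0.3, -9.1], [-0.3, -0.3], [-0.5, 0.5]]
```

```bash
sed -i 's/(196.5,223)),/(199,224)),/; s/("scene",(12,27,60+oz),(191.5,275)),("scene",(12,-27,60+oz),(208.7,272.5)),/("top",(30,-27,178),(213,207)),/; s/("scene",(88,-85,14),(380.5,224.5)),//' f1.py
cat >> f1.py <<'E'
def box(im,n,q,x,y,z,col):
    c=[(a,b,d) for a in x for b in y for d in z]; u=proj(n,P(q,np.array(c)/1e3))
    for i in range(8):
        for j in (1,2,4):
            if not i&j: cv2.line(im,*[tuple(np.round((u[k]+.5)*4*16-8).astype(int)) for k in(i,i|j)],col,1,cv2.LINE_AA,4)
out=[]
for n,r in(("scene",[(175,205,100,100),(325,165,100,100)]),("top",[(185,195,100,50),(335,175,100,50)])):
    im=cv2.resize(cv2.imread(f"pics/{n}0.png"),None,fx=4,fy=4,interpolation=cv2.INTER_CUBIC)
    box(im,n,qc,(-42,42),(-106,106),(0,40),(0,255,0)); box(im,n,qc,(-42,42),(-37,-31),(0,175),(0,255,0))
    box(im,n,qo,(12,30),(-27,27),(8,178),(255,255,0)); box(im,n,qs,(0,18),(-100,100),(14,225),(0,0,255)); box(im,n,qs,(-72,88),(-85,85),(0,14),(0,0,255))
    out.append(np.hstack([im[y*4:(y+h)*4,x*4:(x+w)*4] for x,y,w,h in r]))
cv2.imwrite("pics/ov1.png",np.vstack(out))
E
python3 f1.py
```

```text
[ 0.43768611  0.23785985 -0.17664828] [[0.1, -1.0], [-0.3, -0.4], [-1.4, 0.5], [0.9, 0.9], [5.3, 0.5], [-0.7, -0.4]]
[ 0.4881014  -0.23994863  0.03150434] [[-1.0, -0.2], [-0.6, 0.8], [-0.6, -0.9], [-0.6, -1.3], [0.0, -0.4], [0.2, -0.5], [0.3, 0.6], [0.2, 0.5], [0.4, -0.7], [0.9, -0.2], [0.3, 2.1]]
[0.44963582 0.30480165 0.        ] [ 0.43808673  0.31023359 -0.28281901] [[-0.4, 2.6], [1.7, 3.8], [-0.3, -1.0], [1.3, -0.7], [-0.7, -0.0]]
```

View pics/ov1.png

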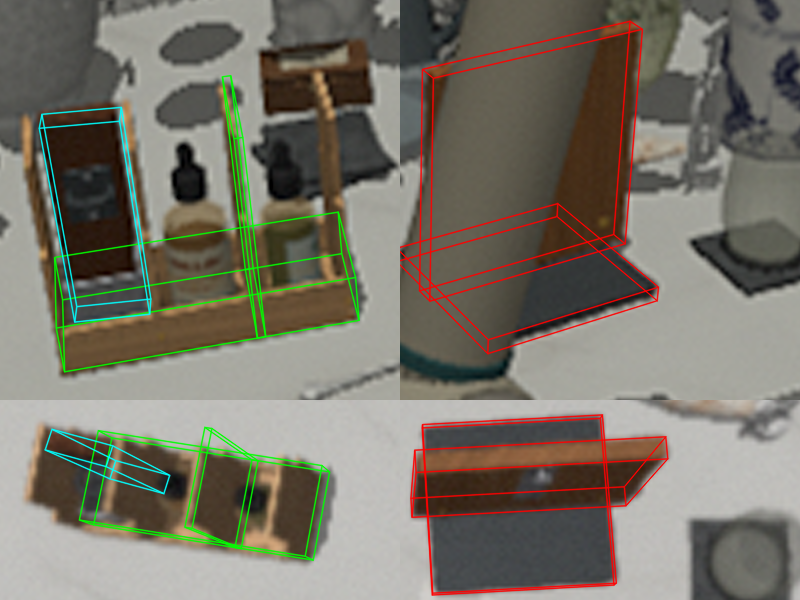

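The stand overlay matches closely, and the caddy matches in the scene view. For the opener I had mistaken the plaque's back top edge for the front one. I'll refit with all four top corners.

```bash
cat > f2.py <<'E'
from fit import *
op=[("scene",(12,27,178),(185.5,236)),("scene",(12,-27,178),(203.2,234)),("scene",(30,27,178),(184.3,233)),("scene",(30,-27,178),(204,231)),
("top",(30,27,178),(196.7,202.5)),("top",(30,-27,178),(213.5,205.5)),("top",(12,27,178),(196.2,207.5)),("top",(12,-27,178),(212.3,210))]
for y in(None,-.177):
    if y is None: q,r=fit(op,[.44,.3,-.18])
    else:
        f=lambda p:np.concatenate([proj(n,P([*p,y],np.array(l)/1e3))[0]-uv for n,l,uv in op]); s=least_squares(f,[.44,.3]); q,r=[*s.x,y],s.fun.reshape(-1,2).round(1)
    print(q,P(q,[.021,0,.16])[0],r.tolist())
print("bay",P([.4377,.2379,-.177],[0,.068,0]))
t=tri((194.2,233.5),(204.7,206.3)); print("top centre triangulated",t)
E
python3 f2.py
python3 - <<'E'
from h import *
s=manip.get_state(); print(rot(s['ee_rot']).round(3))
E
```

```text
[ 0.43872197  0.30800618 -0.18955985] [0.45934581 0.30404922 0.16      ] [[-0.9, 0.8], [1.6, 0.1], [0.4, 0.4], [0.6, -0.3], [0.5, -0.3], [-0.7, -0.7], [-0.3, -0.1], [-0.7, 0.1]]
[np.float64(0.43876699783170653), np.float64(0.3078771203853022), -0.177] [0.4594389 0.3041795 0.16     ] [[-0.9, 0.9], [1.5, -0.0], [0.3, 0.4], [0.5, -0.4], [0.4, -0.3], [-0.8, -0.8], [-0.3, 0.0], [-0.7, 0.0]]
bay [[0.44967325 0.30483759 0.        ]]
top centre triangulated (array([0.45925373, 0.30405628, 0.17836393]), np.float64(0.0027189030934298025))
[[ 0.966  0.257 -0.   ]
 [ 0.257 -0.966  0.002]
 [ 0.    -0.002 -1.   ]]
```

```bash
cat > go.py <<'E'
# usage: go.py x y z yaw_deg(of tool y axis, tool down): remaining shift/turn in tool axes
import sys
from h import *
x,y,z,a=map(float,sys.argv[1:5]); s=manip.get_state(); M=rot(s['ee_rot']); c,d=np.cos(np.radians(a)),np.sin(np.radians(a))
Y=np.array([c,d,0]);Z=np.array([0,0,-1.]);T=np.stack([np.cross(Y,Z),Y,Z],1)
print("t",round(s['clock'],2),"pos",s['position'].round(4),"yaw",round(np.degrees(np.arctan2(M[1,1],M[0,1])),2),"q",s['qpos'].round(2),"F",s['contact_force'].round(2),"w",round(s['width'],4))
print("turn(tool,deg)",np.degrees(R.from_matrix(M.T@T).as_rotvec()).round(2)," shift now mm",(M.T@(np.array([x,y,z])-s['position'])*1e3).round(1)," shift after turn mm",(T.T@(np.array([x,y,z])-s['position'])*1e3).round(1))
E
python3 -m handwheel '[{"translation":[0,0,-0.004],"angular":[0,0,-6.5],"hand":0},{"translation":[0,0,-0.004],"angular":[0,0,-6.5],"hand":0},{"translation":[0,0,-0.004],"angular":[0,0,-6.5],"hand":0},{"translation":[0,0,-0.004],"angular":[0,0,-6.5],"hand":0},{"translation":[0,0,-0.004],"angular":[0,0,-6.5],"hand":0},{"translation":[0,0,-0.004],"angular":[0,0,-6.5],"hand":0},{"translation":[0,0,-0.004],"angular":[0,0,-6.5],"hand":0},{"translation":[0,0,-0.004],"angular":[0,0,-6.5],"hand":0},{"translation":[0,0,-0.004],"angular":[0,0,-6.5],"hand":0},{"translation":[0,0,-0.004],"angular":[0,0,-6.5],"hand":0}]' 40
python3 go.py .4593 .304 .26 -10.5
python3 - <<'E'
from h import *
for uv in [(320,215),(310,215),(248,254),(312,248),(275,180)]: print(uv,atz("top",uv,0))
E
```

```text
clock: 0.93
position: [0.1477, -0.5554, 0.271]
ee_rot: [-0.0, 0.765, 0.644, 0.0]
contact_force: [-0.7, 0.1, 0.6]
width: 0.0853
gripper_force: 0.0
t 0.93 pos [ 0.1477 -0.5554  0.271 ] yaw -9.79 q [-1.43  0.26  1.43  0.    1.45 -1.26] F [-0.75  0.09  0.56] w 0.0853
turn(tool,deg) [-0.02 -0.06  0.71]  shift now mm [899.9 160.9  11.9]  shift after turn mm [901.8 149.8  11. ]
(320, 215) [ 0.44640966 -0.07360159  0.        ]
(310, 215) [ 0.447259   -0.03611476  0.        ]
(248, 254) [0.30665483 0.19556361 0.        ]
(312, 248) [ 0.32410702 -0.0418589   0.        ]
(275, 180) [0.58521354 0.09606139 0.        ]
```

```bash

python3 -m handwheel '[{"translation":[0.036,0.0064,0],"angular":[0,0,0.07],"hand":0},{"translation":[0.036,0.0064,0],"angular":[0,0,0.07],"hand":0},{"translation":[0.036,0.0064,0],"angular":[0,0,0.07],"hand":0},{"translation":[0.036,0.0064,0],"angular":[0,0,0.07],"hand":0},{"translation":[0.036,0.0064,0],"angular":[0,0,0.07],"hand":0},{"translation":[0.036,0.0064,0],"angular":[0,0,0.07],"hand":0},{"translation":[0.036,0.0064,0],"angular":[0,0,0.07],"hand":0},{"translation":[0.036,0.0064,0],"angular":[0,0,0.07],"hand":0},{"translation":[0.036,0.0064,0],"angular":[0,0,0.07],"hand":0},{"translation":[0.036,0.0064,0],"angular":[0,0,0.07],"hand":0}]' >/dev/null
python3 -m handwheel '[{"translation":[0.036,0.0064,0],"angular":[0,0,0],"hand":0},{"translation":[0.036,0.0064,0],"angular":[0,0,0],"hand":0},{"translation":[0.036,0.0064,0],"angular":[0,0,0],"hand":0},{"translation":[0.036,0.0064,0],"angular":[0,0,0],"hand":0},{"translation":[0.036,0.0064,0],"angular":[0,0,0],"hand":0},{"translation":[0.036,0.0064,0],"angular":[0,0,0],"hand":0},{"translation":[0.036,0.0064,0],"angular":[0,0,0],"hand":0},{"translation":[0.036,0.0064,0],"angular":[0,0,0],"hand":0},{"translation":[0.036,0.0064,0],"angular":[0,0,0],"hand":0},{"translation":[0.036,0.0064,0],"angular":[0,0,0],"hand":0}]' >/dev/null
python3 go.py .4593 .304 .26 -10.5
```

```text
t 2.6 pos [0.4061 0.1303 0.2711] yaw -10.77 q [ 0.15  0.03  1.72 -0.    1.4   0.34] F [ 1.53 -0.48  1.69] w 0.0853
turn(tool,deg) [-0.01  0.02 -0.27]  shift now mm [180.6  19.8  11. ]  shift after turn mm [180.5  20.7  11.1]
```

```bash

python3 -m handwheel '[{"translation":[0.036,0.004,0],"angular":[0,0,-0.3],"hand":0},{"translation":[0.036,0.004,0],"angular":[0,0,0],"hand":0},{"translation":[0.036,0.004,0],"angular":[0,0,0],"hand":0},{"translation":[0.036,0.004,0],"angular":[0,0,0],"hand":0},{"translation":[0.036,0.004,0],"angular":[0,0,0],"hand":0},{"translation":[0,0,0],"angular":[0,0,0],"hand":0},{"translation":[0,0,0],"angular":[0,0,0],"hand":0}]' >/dev/null
python3 go.py .4593 .304 .152 -10.5
python3 - <<'E'
from h import *
for n in("scene","top"): cv2.imwrite(f"pics/{n}1.png",manip.get_image(n)[:,:,::-1])
s=cv2.imread("pics/scene1.png");t=cv2.imread("pics/top1.png")
a=crop(s,165,180,100,100,4); b=crop(s,325,165,66,66,6)[:400,:400]
c=crop(t,185,175,100,50,4); d=crop(t,345,180,50,25,8,5)
b=cv2.copyMakeBorder(b,0,400-b.shape[0],0,400-b.shape[1],0)
cv2.imwrite("pics/c2.png",np.vstack([np.hstack([a,b]),np.hstack([c,d])]))
E
```

```text
t 3.18 pos [0.4587 0.3029 0.27  ] yaw -10.35 q [ 0.46  0.22  1.49 -0.    1.44  0.64] F [ 0.06 -0.93  0.01] w 0.0853
turn(tool,deg) [-0.1   0.09  0.15]  shift now mm [  1.3   0.6 118. ]  shift after turn mm [  1.1   0.4 118. ]
```

View pics/c2.png

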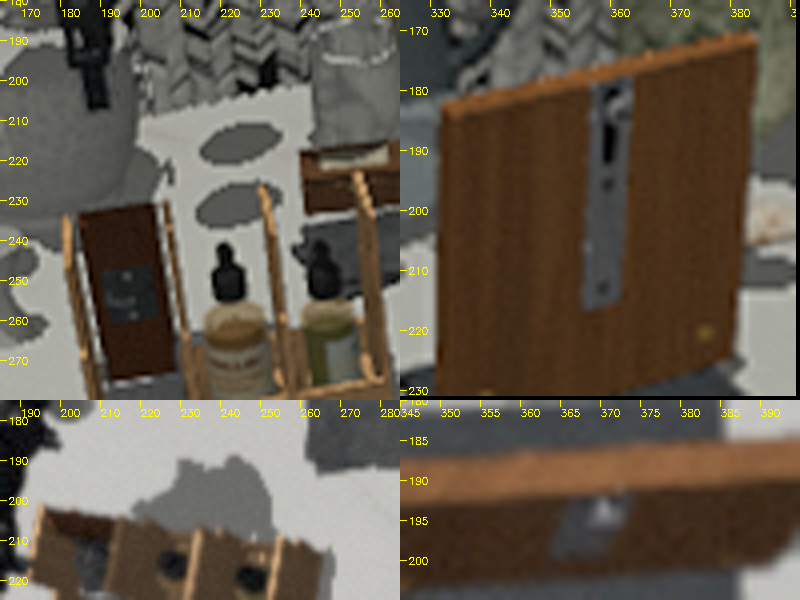

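The stand is now in clear view. The screw head is near the upper end of the slot, at scene (361,182) and top (370.6,194). Next I'll triangulate it and lower onto the opener.

```bash

python3 - <<'E'
from fit import *
q=[.4881,-.23995,.0315]
w,e=tri((361.2,181.7),(370.6,194)); c,s=np.cos(q[2]),np.sin(q[2]); d=w[:2]-q[:2]
print(w,e,"stand frame",c*d[0]+s*d[1],-s*d[0]+c*d[1],w[2])
for z in(183,189,195,201,207): print(z,proj("scene",P(q,[-.0105,0,z/1e3])),proj("top",P(q,[-.0105,0,z/1e3])))
for z in(165,195,225): print(z,proj("scene",P(q,[0,0,z/1e3])))
E
python3 -m handwheel '[{"translation":[0.0006,0,0.02],"angular":[0,0,0.15],"hand":0},{"translation":[0.0005,0,0.02],"angular":[0,0,0],"hand":0},{"translation":[0,0,0.02],"angular":[0,0,0],"hand":0},{"translation":[0,0,0.02],"angular":[0,0,0],"hand":0},{"translation":[0,0,0.02],"angular":[0,0,0],"hand":0},{"translation":[0,0,0.018],"angular":[0,0,0],"hand":0},{"translation":[0,0,0],"angular":[0,0,0],"hand":0}]'
python3 go.py .4593 .304 .152 -10.5
```

```text
[ 0.48055279 -0.24218362  0.21356895] 0.0008912370541420021 stand frame -0.0076138155702576045 -0.0019948127332123236 0.21356895301306766
183 [[360.859749   190.55897397]] [[368.97682097 196.64329364]]
189 [[360.94415339 188.92787039]] [[369.15877997 196.29807894]]
195 [[361.02890397 187.290006  ]] [[369.34251856 195.94947667]]
201 [[361.11400284 185.64533912]] [[369.5280629  195.59743688]]
207 [[361.19945215 183.99382773]] [[369.71543965 195.24190863]]
165 [[358.91599308 194.10557108]]
195 [[359.3164387  186.01654487]]
225 [[359.7251324  177.75912191]]
clock: 3.87
position: [0.4564, 0.2997, 0.1502]
ee_rot: [-0.001, 0.77, 0.638, -0.004]
contact_force: [-1.6, -0.3, -0.3]
width: 0.0855
gripper_force: 0.0
t 3.87 pos [0.4564 0.2997 0.1502] yaw -10.77 q [ 0.45  0.3   1.69 -0.    1.16  0.64] F [-1.55 -0.31 -0.27] w 0.0855
turn(tool,deg) [-0.34  0.29 -0.27]  shift now mm [ 4.7  2.1 -1.9]  shift after turn mm [ 4.7  2.1 -1.8]
```

```bash

python3 -m handwheel '[{"translation":[0.004,0.002,-0.001],"angular":[0,0,0],"hand":0},{"translation":[0,0,0],"angular":[0,0,0],"hand":1},{"translation":[0,0,0],"angular":[0,0,0],"hand":1},{"translation":[0,0,0],"angular":[0,0,0],"hand":1},{"translation":[0,0,0],"angular":[0,0,0],"hand":1},{"translation":[0,0,0],"angular":[0,0,0],"hand":1},{"translation":[0,0,0],"angular":[0,0,0],"hand":1},{"translation":[0,0,0],"angular":[0,0,0],"hand":1},{"translation":[0,0,0],"angular":[0,0,0],"hand":1}]' 50
python3 go.py .4593 .304 .152 -10.5
```

```text
clock: 4.62
position: [0.4622, 0.3062, 0.1549]
ee_rot: [0.0, 0.77, 0.638, 0.0]
contact_force: [-0.3, 0.3, 4.5]
width: 0.0171
gripper_force: 49.9
t 4.62 pos [0.4622 0.3062 0.1549] yaw -10.65 q [ 0.46  0.3   1.67 -0.    1.17  0.65] F [-0.28  0.28  4.48] w 0.0171
turn(tool,deg) [ 0.06 -0.01 -0.15]  shift now mm [-2.7 -2.4  2.9]  shift after turn mm [-2.7 -2.4  2.9]
```

```bash

python3 -m handwheel '[{"translation":[0,0,-0.01],"angular":[0,0,0],"hand":1},{"translation":[0,0,-0.02],"angular":[0,0,0],"hand":1},{"translation":[0,0,-0.02],"angular":[0,0,0],"hand":1},{"translation":[0,0,-0.02],"angular":[0,0,0],"hand":1},{"translation":[0,0,-0.02],"angular":[0,0,0],"hand":1},{"translation":[0,0,-0.02],"angular":[0,0,0],"hand":1},{"translation":[0,0,-0.02],"angular":[0,0,0],"hand":1},{"translation":[0,0,-0.02],"angular":[0,0,0],"hand":1},{"translation":[0,0,-0.02],"angular":[0,0,0],"hand":1},{"translation":[0,0,-0.02],"angular":[0,0,0],"hand":1}]' 
python3 -m handwheel '[{"translation":[0,0,-0.006],"angular":[0,0,0],"hand":1},{"translation":[0,0,0],"angular":[0,0,0],"hand":1}]' 
python3 go.py .42 -.03 .36 1.8
```

```text
clock: 5.45
position: [0.4611, 0.3061, 0.3447]
ee_rot: [-0.0, 0.77, 0.638, -0.001]
contact_force: [-0.4, 0.9, -4.1]
width: 0.0173
gripper_force: 48.8
clock: 5.62
position: [0.4623, 0.3066, 0.3516]
ee_rot: [0.0, 0.77, 0.638, 0.001]
contact_force: [-0.6, -0.5, -3.3]
width: 0.0169
gripper_force: 48.8
t 5.62 pos [0.4623 0.3066 0.3516] yaw -10.66 q [0.46 0.2  1.32 0.   1.62 0.65] F [-0.63 -0.55 -3.35] w 0.0169
turn(tool,deg) [  0.14  -0.09 -12.46]  shift now mm [-338.6   20.7   -8.9]  shift after turn mm [-335.1  -52.8   -8.4]
```

```bash

python3 -m handwheel '[{"translation":[0,0,0],"angular":[0,0,-6.2],"hand":1},{"translation":[-0.02,-0.003,0],"angular":[0,0,-6.2],"hand":1},{"translation":[-0.035,-0.0055,0],"angular":[0,0,0],"hand":1},{"translation":[-0.035,-0.0055,0],"angular":[0,0,0],"hand":1},{"translation":[-0.035,-0.0055,0],"angular":[0,0,0],"hand":1},{"translation":[-0.035,-0.0055,0],"angular":[0,0,0],"hand":1},{"translation":[-0.035,-0.0055,0],"angular":[0,0,0],"hand":1},{"translation":[-0.035,-0.0055,0],"angular":[0,0,0],"hand":1},{"translation":[-0.035,-0.0055,0.01],"angular":[0,0,0],"hand":1},{"translation":[-0.035,-0.0055,0.02],"angular":[0,0,0],"hand":1}]' 
python3 -m handwheel '[{"translation":[-0.025,-0.004,0.02],"angular":[0,0,0],"hand":1},{"translation":[-0.01,-0.001,0.02],"angular":[0,0,0],"hand":1},{"translation":[0,0,0.02],"angular":[0,0,0],"hand":1},{"translation":[0,0,0.02],"angular":[0,0,0],"hand":1},{"translation":[0,0,0],"angular":[0,0,0],"hand":1},{"translation":[0,0,0],"angular":[0,0,0],"hand":1}]' 
python3 go.py .42 -.03 .147 1.8
```

```text
clock: 6.45
position: [0.4218, 0.0039, 0.3204]
ee_rot: [0.001, 0.696, 0.718, 0.001]
contact_force: [1.3, -0.6, -3.4]
width: 0.017
gripper_force: 49.5
clock: 6.95
position: [0.4162, -0.0294, 0.2385]
ee_rot: [-0.002, 0.696, 0.718, -0.001]
contact_force: [-0.5, 0.8, -3.1]
width: 0.0175
gripper_force: 49.6
t 6.95 pos [ 0.4162 -0.0294  0.2385] yaw 1.72 q [-0.24  0.03  1.79  0.    1.32 -0.27] F [-0.5   0.76 -3.13] w 0.0175
turn(tool,deg) [-0.28 -0.08 -0.08]  shift now mm [-0.8  4.3 91.5]  shift after turn mm [-0.7  3.8 91.5]
```

```bash

python3 -m handwheel '[{"translation":[0,0,0.02],"angular":[0,0,0],"hand":1},{"translation":[0,0,0.02],"angular":[0,0,0],"hand":1},{"translation":[0,0,0.02],"angular":[0,0,0],"hand":1},{"translation":[0,0,0.015],"angular":[0,0,0],"hand":1},{"translation":[0,0,0.007],"angular":[0,0,0],"hand":1},{"translation":[0,0,0],"angular":[0,0,0],"hand":1},{"translation":[0,0,0],"angular":[0,0,0],"hand":1},{"translation":[0,0,0],"angular":[0,0,0],"hand":1}]' 
python3 go.py .42 -.03 .147 1.8
python3 -m handwheel '[{"translation":[0,0,0.003],"angular":[0,0,0],"hand":1},{"translation":[0,0,0.003],"angular":[0,0,0],"hand":1},{"translation":[0,0,0],"angular":[0,0,0],"hand":1}]' 
python3 go.py .42 -.03 .147 1.8
```

```text
clock: 7.62
position: [0.4191, -0.03, 0.1596]
ee_rot: [0.001, 0.696, 0.718, 0.001]
contact_force: [-0.1, 0.2, -3.6]
width: 0.0169
gripper_force: 49.6
t 7.62 pos [ 0.4191 -0.03    0.1596] yaw 1.75 q [-0.24  0.1   1.93 -0.    1.11 -0.27] F [-0.1   0.22 -3.61] w 0.0169
turn(tool,deg) [ 0.16  0.05 -0.05]  shift now mm [-0.   0.9 12.6]  shift after turn mm [-0.   0.9 12.6]
clock: 7.87
position: [0.4177, -0.0298, 0.1522]
ee_rot: [0.0, 0.696, 0.718, -0.0]
contact_force: [0.1, -0.3, -2.7]
width: 0.0175
gripper_force: 49.6
t 7.87 pos [ 0.4177 -0.0298  0.1522] yaw 1.73 q [-0.24  0.11  1.94 -0.    1.1  -0.27] F [ 0.12 -0.32 -2.71] w 0.0175
turn(tool,deg) [-0.    0.   -0.07]  shift now mm [-0.3  2.3  5.2]  shift after turn mm [-0.3  2.3  5.2]
```

```bash

python3 -m handwheel '[{"translation":[0,0,0.002],"angular":[0,0,0],"hand":1},{"translation":[0,0,0.002],"angular":[0,0,0],"hand":1},{"translation":[0,0,0],"angular":[0,0,0],"hand":1}]' 
python3 -m handwheel '[{"translation":[0,0,0.0015],"angular":[0,0,0],"hand":1},{"translation":[0,0,0],"angular":[0,0,0],"hand":1}]' 
python3 -m handwheel '[{"translation":[0,0,0.0015],"angular":[0,0,0],"hand":1},{"translation":[0,0,0],"angular":[0,0,0],"hand":1}]'
```

```text
clock: 8.12
position: [0.4176, -0.0298, 0.1479]
ee_rot: [-0.0, 0.696, 0.718, -0.0]
contact_force: [0.7, 0.6, -3.4]
width: 0.0171
gripper_force: 49.6
clock: 8.28
position: [0.4181, -0.0298, 0.147]
ee_rot: [0.0, 0.696, 0.718, 0.0]
contact_force: [-0.4, 0.0, -1.5]
width: 0.0167
gripper_force: 49.9
clock: 8.45
position: [0.4185, -0.0297, 0.1468]
ee_rot: [0.001, 0.696, 0.718, 0.001]
contact_force: [-2.2, 2.2, 9.2]
width: 0.0168
gripper_force: 51.5
```

```bash

python3 -m handwheel '[{"translation":[0,0,-0.001],"angular":[0,0,0],"hand":1},{"translation":[0,0,0],"angular":[0,0,0],"hand":0.7},{"translation":[0,0,0],"angular":[0,0,0],"hand":0.5},{"translation":[0,0,0],"angular":[0,0,0],"hand":0},{"translation":[0,0,0],"angular":[0,0,0],"hand":0},{"translation":[0,0,0],"angular":[0,0,0],"hand":0},{"translation":[0,0,0],"angular":[0,0,0],"hand":0},{"translation":[0,0,0],"angular":[0,0,0],"hand":0},{"translation":[0,0,0],"angular":[0,0,0],"hand":0}]' 
python3 -m handwheel '[{"translation":[0,0,-0.02],"angular":[0,0,0],"hand":0},{"translation":[0,0,-0.03],"angular":[0,0,0],"hand":0},{"translation":[0,0,-0.03],"angular":[0,0,0],"hand":0},{"translation":[0,0,-0.03],"angular":[0,0,0],"hand":0},{"translation":[0,0,0],"angular":[0,0,7.1],"hand":0},{"translation":[0,0,0],"angular":[0,0,7.1],"hand":0},{"translation":[0,0,0],"angular":[0,0,7.1],"hand":0},{"translation":[0,0,0],"angular":[0,0,7.1],"hand":0},{"translation":[0,0,0],"angular":[0,0,7.1],"hand":0},{"translation":[0,0,0],"angular":[0,0,7.1],"hand":0}]'
python3 -m handwheel '[{"translation":[0,0,0],"angular":[0,0,7],"hand":0},{"translation":[0,0,0],"angular":[0,0,7],"hand":0},{"translation":[0,0,0],"angular":[0,0,7],"hand":0},{"translation":[0,0,0],"angular":[0,0,7],"hand":0},{"translation":[0,0,0],"angular":[0,0,7],"hand":0},{"translation":[0,0,0],"angular":[0,0,7],"hand":0},{"translation":[0,0,0],"angular":[0,0,5.4],"hand":0},{"translation":[0,0,0],"angular":[0,0,0],"hand":0},{"translation":[0,0,0],"angular":[0,0,0],"hand":0}]'
python3 go.py .418 -.03 .26 -88.2
python3 - <<'E'
from h import *
for n in("scene","top"): cv2.imwrite(f"pics/{n}2.png",manip.get_image(n)[:,:,::-1])
s=cv2.imread("pics/scene2.png");t=cv2.imread("pics/top2.png")
u,v=proj("scene",[.42,-.03,.1])[0].astype(int); print(u,v); a=crop(s,u-40,v-40,80,80,5)
u,v=proj("top",[.42,-.03,.1])[0].astype(int);print(u,v); d=crop(t,u-40,v-40,80,80,5)
cv2.imwrite("pics/c3.png",np.hstack([a,d]))
E
```

```text
clock: 9.2
position: [0.4179, -0.0299, 0.1462]
ee_rot: [0.0, 0.696, 0.718, -0.0]
contact_force: [-0.7, -0.0, -0.5]
width: 0.0852
gripper_force: 0.0
clock: 10.03
position: [0.4178, -0.0298, 0.2563]
ee_rot: [0.0, 0.911, 0.413, -0.0]
contact_force: [-0.0, 0.2, 0.5]
width: 0.0857
gripper_force: 0.0
clock: 10.78
position: [0.4178, -0.0298, 0.2562]
ee_rot: [0.0, 1.0, 0.016, -0.0]
contact_force: [0.6, -0.1, 0.6]
width: 0.0852
gripper_force: 0.0
t 10.78 pos [ 0.4178 -0.0298  0.2562] yaw -88.13 q [-0.24  0.02  1.76 -0.    1.36  1.3 ] F [ 0.6  -0.14  0.56] w 0.0852
turn(tool,deg) [0.01 0.01 0.07]  shift now mm [ 0.2  0.2 -3.8]  shift after turn mm [ 0.2  0.2 -3.8]
310 235
306 218
```

View pics/c3.png

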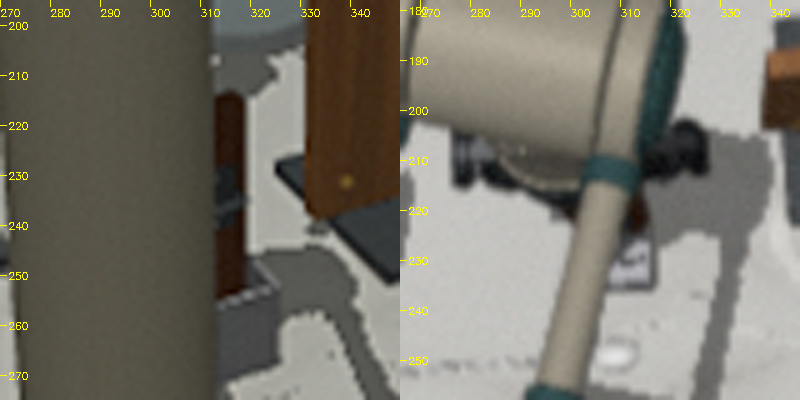

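The opener stands upright on the worktop at about scene (315,240), let go. Next I'll take it by its long edges.

```bash

python3 -m handwheel '[{"translation":[-0.004,0.0025,0.015],"angular":[0,0,0],"hand":0},{"translation":[0,0,0.025],"angular":[0,0,0],"hand":0},{"translation":[0,0,0.025],"angular":[0,0,0],"hand":0},{"translation":[0,0,0.025],"angular":[0,0,0],"hand":0},{"translation":[0,0,0.02],"angular":[0,0,0],"hand":0},{"translation":[0,0,0.012],"angular":[0,0,0],"hand":0},{"translation":[0,0,0.004],"angular":[0,0,0],"hand":0},{"translation":[0,0,0],"angular":[0,0,0],"hand":0},{"translation":[0,0,0],"angular":[0,0,0],"hand":0}]' 
python3 go.py .414 -.0325 .13 -88.2
python3 -m handwheel '[{"translation":[0,0,0],"angular":[0,0,0],"hand":1},{"translation":[0,0,0],"angular":[0,0,0],"hand":1},{"translation":[0,0,0],"angular":[0,0,0],"hand":1},{"translation":[0,0,0],"angular":[0,0,0],"hand":1},{"translation":[0,0,0],"angular":[0,0,0],"hand":1},{"translation":[0,0,0],"angular":[0,0,0],"hand":1}]' 60
python3 go.py .414 -.0325 .13 -88.2
```

```text
clock: 11.63
position: [0.4145, -0.0326, 0.1308]
ee_rot: [0.0, 1.0, 0.015, 0.0]
contact_force: [-0.8, 0.0, 0.2]
width: 0.0857
gripper_force: 0.0
t 11.63 pos [ 0.4145 -0.0326  0.1308] yaw -88.23 q [-0.25  0.12  1.98 -0.    1.04  1.29] F [-0.85  0.01  0.22] w 0.0857
turn(tool,deg) [ 0.02 -0.04 -0.03]  shift now mm [-0.5 -0.1  0.8]  shift after turn mm [-0.5 -0.1  0.8]
clock: 12.13
position: [0.4148, -0.0322, 0.1314]
ee_rot: [-0.0, 1.0, 0.015, 0.001]
contact_force: [-0.5, 1.6, 5.2]
width: 0.0531
gripper_force: 62.7
t 12.13 pos [ 0.4148 -0.0322  0.1314] yaw -88.28 q [-0.25  0.12  1.98  0.    1.04  1.29] F [-0.46  1.64  5.24] w 0.0531
turn(tool,deg) [-0.01 -0.14 -0.08]  shift now mm [-0.8  0.3  1.4]  shift after turn mm [-0.8  0.3  1.4]
```

```bash

python3 -m handwheel '[{"translation":[0,0,-0.005],"angular":[0,0,0],"hand":1},{"translation":[0,0,-0.015],"angular":[0,0,0],"hand":1},{"translation":[0,0,-0.02],"angular":[0,0,0],"hand":1},{"translation":[0,0,-0.02],"angular":[0,0,0],"hand":1},{"translation":[0,0.015,-0.017],"angular":[0,0,0],"hand":1},{"translation":[0,0.025,0],"angular":[0,0,0],"hand":1},{"translation":[0,0.03,0],"angular":[0,0,0],"hand":1},{"translation":[0,0.03,0],"angular":[0,0,0],"hand":1},{"translation":[0,0.03,0],"angular":[0,0,0],"hand":1},{"translation":[0,0.03,0],"angular":[0,0,0],"hand":1}]' 
python3 -m handwheel '[{"translation":[0.005,0.025,0],"angular":[0,0,0],"hand":1},{"translation":[0.005,0.02,0],"angular":[0,0,0],"hand":1},{"translation":[0,0.005,0],"angular":[0,0,0],"hand":1},{"translation":[0,0,0],"angular":[0,0,0],"hand":1},{"translation":[0,0,0],"angular":[0,0,0],"hand":1},{"translation":[0,0,0],"angular":[0,0,0],"hand":1}]' 
python3 go.py .4406 -.2415 .208 -88.2
python3 - <<'E'
from h import *
for n in("scene","top"): cv2.imwrite(f"pics/{n}3.png",manip.get_image(n)[:,:,::-1])
s=cv2.imread("pics/scene3.png");t=cv2.imread("pics/top3.png")
u,v=proj("scene",[.45,-.24,.16])[0].astype(int); print(u,v); a=crop(s,u-40,v-40,80,80,5)
u,v=proj("top",[.45,-.24,.16])[0].astype(int);print(u,v); d=crop(t,u-40,v-40,80,80,5)
cv2.imwrite("pics/c4.png",np.hstack([a,d]))
E
```

```text
clock: 12.97
position: [0.418, -0.1935, 0.2071]
ee_rot: [-0.0, 1.0, 0.015, -0.0]
contact_force: [0.8, 0.5, -3.3]
width: 0.053
gripper_force: 64.2
clock: 13.47
position: [0.4295, -0.2406, 0.207]
ee_rot: [-0.001, 1.0, 0.015, -0.001]
contact_force: [0.1, -0.3, -3.6]
width: 0.0532
gripper_force: 64.5
t 13.47 pos [ 0.4295 -0.2406  0.207 ] yaw -88.23 q [-0.65  0.17  1.71  0.    1.26  0.89] F [ 0.11 -0.29 -3.65] w 0.0532
turn(tool,deg) [-0.09  0.07 -0.03]  shift now mm [11.   1.2 -1.1]  shift after turn mm [11.   1.3 -1. ]
364 200
368 206
```

View pics/c4.png

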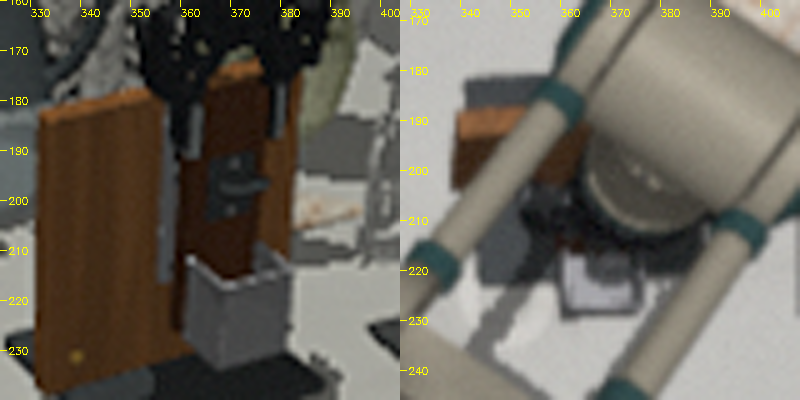

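The plaque is held upright in front of the board, centred near scene (366,200). Next I'll advance and feel for the screw.

```bash

python3 -m handwheel '[{"translation":[0.008,0.001,0],"angular":[0,0,0],"hand":1},{"translation":[0.01,0,0],"angular":[0,0,0],"hand":1},{"translation":[0.008,0,0],"angular":[0,0,0],"hand":1},{"translation":[0.004,0,0],"angular":[0,0,0],"hand":1},{"translation":[0,0,0],"angular":[0,0,0],"hand":1},{"translation":[0,0,0],"angular":[0,0,0],"hand":1}]' 
python3 -m handwheel '[{"translation":[0.002,0,0],"angular":[0,0,0],"hand":1},{"translation":[0.002,0,0],"angular":[0,0,0],"hand":1},{"translation":[0,0,0],"angular":[0,0,0],"hand":1}]'
python3 -m handwheel '[{"translation":[0.002,0,0],"angular":[0,0,0],"hand":1},{"translation":[0.002,0,0],"angular":[0,0,0],"hand":1},{"translation":[0,0,0],"angular":[0,0,0],"hand":1}]'
python3 go.py .474 -.2405 .208 -88.2
```

```text
clock: 14.07
position: [0.4605, -0.2419, 0.207]
ee_rot: [-0.0, 1.0, 0.016, -0.0]
contact_force: [-0.0, 0.3, -3.1]
width: 0.0531
gripper_force: 64.5
clock: 14.32
position: [0.4645, -0.2421, 0.2073]
ee_rot: [0.0, 1.0, 0.015, 0.0]
contact_force: [1.1, -0.2, -4.4]
width: 0.0532
gripper_force: 64.5
clock: 14.57
position: [0.4687, -0.242, 0.2074]
ee_rot: [0.0, 1.0, 0.015, 0.0]
contact_force: [0.7, 0.4, -2.9]
width: 0.0533
gripper_force: 64.5
t 14.57 pos [ 0.4687 -0.242   0.2074] yaw -88.27 q [-0.61  0.22  1.64  0.    1.28  0.93] F [ 0.68  0.36 -2.94] w 0.0533
turn(tool,deg) [ 0.02 -0.03 -0.07]  shift now mm [ 5.3 -1.3 -0.6]  shift after turn mm [ 5.3 -1.3 -0.6]
```

```bash

python3 -m handwheel '[{"translation":[0.002,0,0],"angular":[0,0,0],"hand":1},{"translation":[0,0,0],"angular":[0,0,0],"hand":1}]'
python3 -m handwheel '[{"translation":[0.002,0,0],"angular":[0,0,0],"hand":1},{"translation":[0,0,0],"angular":[0,0,0],"hand":1}]'
python3 -m handwheel '[{"translation":[0.002,0,0],"angular":[0,0,0],"hand":1},{"translation":[0,0,0],"angular":[0,0,0],"hand":1}]'
```

```text
clock: 14.73
position: [0.4706, -0.2419, 0.2073]
ee_rot: [0.0, 1.0, 0.015, 0.0]
contact_force: [0.5, -1.1, -3.3]
width: 0.0532
gripper_force: 64.5
clock: 14.9
position: [0.4727, -0.2418, 0.2073]
ee_rot: [0.0, 1.0, 0.015, 0.0]
contact_force: [-0.7, 0.1, -3.8]
width: 0.0534
gripper_force: 64.5
clock: 15.07
position: [0.4742, -0.2416, 0.2072]
ee_rot: [-0.0, 1.0, 0.015, -0.0]
contact_force: [-1.1, -1.0, -2.5]
width: 0.0528
gripper_force: 64.6
```

```bash

python3 -m handwheel '[{"translation":[0.0015,0,0],"angular":[0,0,0],"hand":1},{"translation":[0,0,0],"angular":[0,0,0],"hand":1}]'
python3 -m handwheel '[{"translation":[0.001,0,0],"angular":[0,0,0],"hand":1},{"translation":[0,0,0],"angular":[0,0,0],"hand":1}]'
python3 go.py .474 -.2405 .208 -88.2
```

```text
clock: 15.23
position: [0.4742, -0.2416, 0.2072]
ee_rot: [-0.0, 1.0, 0.015, -0.002]
contact_force: [-5.1, -1.3, -0.3]
width: 0.0536
gripper_force: 64.9
clock: 15.4
position: [0.4742, -0.2416, 0.2072]
ee_rot: [0.0, 1.0, 0.015, -0.003]
contact_force: [-6.6, -1.2, -0.4]
width: 0.0534
gripper_force: 65.0
t 15.4 pos [ 0.4742 -0.2416  0.2072] yaw -88.22 q [-0.6   0.23  1.63 -0.    1.29  0.94] F [-6.61 -1.23 -0.37] w 0.0534
turn(tool,deg) [-0.    0.32 -0.02]  shift now mm [-0.2 -1.1 -0.8]  shift after turn mm [-0.2 -1.1 -0.8]
```

```bash

python3 -m handwheel '[{"translation":[-0.001,0,0],"angular":[0,0,0],"hand":1},{"translation":[0,0,0.002],"angular":[0,0,0],"hand":1},{"translation":[0,0,0.002],"angular":[0,0,0],"hand":1},{"translation":[0,0,0],"angular":[0,0,0],"hand":1}]' 80
python3 -m handwheel '[{"translation":[0,0,0.002],"angular":[0,0,0],"hand":1},{"translation":[0,0,0.001],"angular":[0,0,0],"hand":1},{"translation":[0,0,0],"angular":[0,0,0],"hand":1}]'
python3 -m handwheel '[{"translation":[0,0,0.002],"angular":[0,0,0],"hand":1},{"translation":[0,0,0],"angular":[0,0,0],"hand":1}]'
python3 -m handwheel '[{"translation":[0,0,0.002],"angular":[0,0,0],"hand":1},{"translation":[0,0,0],"angular":[0,0,0],"hand":1}]'
python3 go.py .474 -.2405 .208 -88.2
```

```text
clock: 15.73
position: [0.4742, -0.2415, 0.203]
ee_rot: [-0.0, 1.0, 0.015, -0.002]
contact_force: [-5.5, -0.4, -1.8]
width: 0.0526
gripper_force: 86.1
clock: 15.98
position: [0.4742, -0.2414, 0.2001]
ee_rot: [-0.0, 1.0, 0.015, -0.002]
contact_force: [-5.0, -0.0, -1.8]
width: 0.053
gripper_force: 86.1
clock: 16.15
position: [0.4742, -0.2414, 0.198]
ee_rot: [-0.0, 1.0, 0.015, -0.002]
contact_force: [-4.9, -0.7, -1.2]
width: 0.053
gripper_force: 86.1
clock: 16.32
position: [0.4742, -0.2414, 0.1968]
ee_rot: [-0.0, 1.0, 0.015, -0.001]
contact_force: [-7.4, 0.9, 3.3]
width: 0.0529
gripper_force: 86.5
t 16.32 pos [ 0.4742 -0.2414  0.1968] yaw -88.24 q [-0.6   0.24  1.65 -0.    1.26  0.94] F [-7.36  0.91  3.34] w 0.0529
turn(tool,deg) [-0.01  0.17 -0.04]  shift now mm [ -0.2  -0.9 -11.2]  shift after turn mm [ -0.2  -0.9 -11.2]
```

```bash

for i in 1; do
python3 -m handwheel '[{"translation":[0,0,0.0015],"angular":[0,0,0],"hand":1},{"translation":[0,0,0],"angular":[0,0,0],"hand":1}]' 90
python3 -m handwheel '[{"translation":[0,0,0.0015],"angular":[0,0,0],"hand":1},{"translation":[0,0,0],"angular":[0,0,0],"hand":1}]'
python3 -m handwheel '[{"translation":[0,0,0.0015],"angular":[0,0,0],"hand":1},{"translation":[0,0,0],"angular":[0,0,0],"hand":1}]'
python3 -m handwheel '[{"translation":[0,0,0.0015],"angular":[0,0,0],"hand":1},{"translation":[0,0,0],"angular":[0,0,0],"hand":1}]'
done | grep -E 'pos|cont|rot'
```

```text
position: [0.4742, -0.2413, 0.1961]
ee_rot: [-0.0, 1.0, 0.015, -0.001]
contact_force: [-7.6, 1.2, 5.1]
position: [0.4741, -0.2405, 0.1938]
ee_rot: [-0.001, 1.0, 0.015, -0.001]
contact_force: [-4.5, 2.0, 0.2]
position: [0.4741, -0.2402, 0.1918]
ee_rot: [-0.001, 1.0, 0.015, -0.002]
contact_force: [-5.5, 2.9, 0.5]
position: [0.4741, -0.2401, 0.1901]
ee_rot: [-0.001, 1.0, 0.015, -0.002]
contact_force: [-6.1, 3.5, -0.4]
```

```bash

for i in 1; do
python3 -m handwheel '[{"translation":[0,0,0.0015],"angular":[0,0,0],"hand":1},{"translation":[0,0,0],"angular":[0,0,0],"hand":1}]'
python3 -m handwheel '[{"translation":[0,0,0.0015],"angular":[0,0,0],"hand":1},{"translation":[0,0,0],"angular":[0,0,0],"hand":1}]'
python3 -m handwheel '[{"translation":[0,0,0.0015],"angular":[0,0,0],"hand":1},{"translation":[0,0,0],"angular":[0,0,0],"hand":1}]'
python3 -m handwheel '[{"translation":[0,0,0.0015],"angular":[0,0,0],"hand":1},{"translation":[0,0,0],"angular":[0,0,0],"hand":1}]'
done | grep -E 'pos|cont|rot'
```

```text
position: [0.4741, -0.2401, 0.1884]
ee_rot: [-0.002, 1.0, 0.015, -0.002]
contact_force: [-5.7, 2.7, -2.3]
position: [0.4741, -0.2401, 0.1868]
ee_rot: [-0.002, 1.0, 0.015, -0.002]
contact_force: [-4.9, 2.6, -1.2]
position: [0.4741, -0.2401, 0.1863]
ee_rot: [-0.001, 1.0, 0.015, -0.002]
contact_force: [-7.0, 4.1, 4.3]
position: [0.4741, -0.2402, 0.1861]
ee_rot: [-0.001, 1.0, 0.015, -0.001]
contact_force: [-8.8, 4.2, 9.4]
```

```bash

for i in 1; do
python3 -m handwheel '[{"translation":[0,0,0.0015],"angular":[0,0,0],"hand":1},{"translation":[0,0,0],"angular":[0,0,0],"hand":1}]'
python3 -m handwheel '[{"translation":[0,0,0.0015],"angular":[0,0,0],"hand":1},{"translation":[0,0,0],"angular":[0,0,0],"hand":1}]'
python3 -m handwheel '[{"translation":[0,0,0.002],"angular":[0,0,0],"hand":1},{"translation":[0,0,0],"angular":[0,0,0],"hand":1}]'
done | grep -E 'pos|cont|rot'
```

```text
position: [0.4742, -0.2402, 0.1858]
ee_rot: [-0.001, 1.0, 0.016, -0.001]
contact_force: [-9.5, 5.2, 17.2]
position: [0.4742, -0.2403, 0.1856]
ee_rot: [-0.0, 1.0, 0.016, -0.0]
contact_force: [-11.4, 6.0, 22.8]
position: [0.4742, -0.2404, 0.1853]
ee_rot: [0.0, 1.0, 0.016, -0.0]
contact_force: [-15.2, 7.1, 31.7]
```

```bash

python3 -m handwheel '[{"translation":[-0.0005,0,-0.003],"angular":[0,0,0],"hand":1},{"translation":[-0.0005,-0.0005,-0.003],"angular":[0,0,0],"hand":1},{"translation":[0,-0.0005,-0.001],"angular":[0,0,0],"hand":1},{"translation":[0,0,0],"angular":[0,0,0],"hand":1},{"translation":[0,0,0],"angular":[0,0,0],"hand":1}]' 40
python3 go.py .474 -.2405 .186 -88.2
```

```text
clock: 18.57
position: [0.4741, -0.24, 0.1865]
ee_rot: [-0.001, 1.0, 0.015, -0.001]
contact_force: [-4.9, 3.4, 3.1]
width: 0.0529
gripper_force: 93.8
t 18.57 pos [ 0.4741 -0.24    0.1865] yaw -88.26 q [-0.6   0.24  1.67  0.    1.23  0.94] F [-4.88  3.43  3.12] w 0.0529
turn(tool,deg) [-0.08  0.08 -0.06]  shift now mm [-0.1  0.5  0.5]  shift after turn mm [-0.1  0.5  0.5]
```

Relaxed now. Opening and backing up.

```bash

python3 -m handwheel '[{"translation":[-0.0005,-0.0007,-0.001],"angular":[0,0,0],"hand":1},{"translation":[0,0,0],"angular":[0,0,0],"hand":0.5},{"translation":[0,0,0],"angular":[0,0,0],"hand":0},{"translation":[0,0,0],"angular":[0,0,0],"hand":0},{"translation":[0,0,0],"angular":[0,0,0],"hand":0},{"translation":[0,0,0],"angular":[0,0,0],"hand":0},{"translation":[0,0,0],"angular":[0,0,0],"hand":0}]' 
python3 -m handwheel '[{"translation":[0,0,-0.01],"angular":[0,0,0],"hand":0},{"translation":[0,0,-0.02],"angular":[0,0,0],"hand":0},{"translation":[0,0,-0.025],"angular":[0,0,0],"hand":0},{"translation":[0,0,-0.025],"angular":[0,0,0],"hand":0},{"translation":[0,0,-0.02],"angular":[0,0,0],"hand":0},{"translation":[-0.03,-0.03,0],"angular":[0,0,0],"hand":0},{"translation":[-0.03,-0.035,0],"angular":[0,0,0],"hand":0},{"translation":[-0.03,-0.035,0],"angular":[0,0,0],"hand":0},{"translation":[0,-0.035,0],"angular":[0,0,0],"hand":0},{"translation":[0,-0.035,0],"angular":[0,0,0],"hand":0}]' 
python3 -m handwheel '[{"translation":[0,-0.04,0],"angular":[0,0,0],"hand":0},{"translation":[0,-0.04,0],"angular":[0,0,0],"hand":0},{"translation":[0,-0.04,0],"angular":[0,0,0],"hand":0},{"translation":[0,-0.04,0],"angular":[0,0,0],"hand":0},{"translation":[0,-0.04,0],"angular":[0,0,0],"hand":0},{"translation":[0,0,0],"angular":[0,0,0],"hand":0},{"translation":[0,0,0],"angular":[0,0,0],"hand":0}]' 
python3 - <<'E'
from h import *
for n in("scene","top"): cv2.imwrite(f"pics/{n}4.png",manip.get_image(n)[:,:,::-1])
s=cv2.imread("pics/scene4.png");t=cv2.imread("pics/top4.png")
u,v=proj("scene",[.48,-.24,.14])[0].astype(int); print(u,v); a=crop(s,u-40,v-40,80,80,5)
u,v=proj("top",[.48,-.24,.14])[0].astype(int);print(u,v); d=crop(t,u-40,v-40,80,80,5)
# predicted opener plaque corners when hung, screw z .205
from fit import P
q=[.4881,-.23995,.0315]
for dx in(-30-0,):
    for l in [(-18,27,225),(-18,-27,225),(0,27,225),(0,-27,225),(-60,27,55),(-60,-27,55)]:
        print(l,proj("scene",P(q,np.array(l)/1e3)).round(1),proj("top",P(q,np.array(l)/1e3)).round(1))
cv2.imwrite("pics/c5.png",np.hstack([a,d]))
E
```

```text
clock: 19.15
position: [0.4749, -0.2404, 0.1877]
ee_rot: [0.0, 1.0, 0.015, 0.001]
contact_force: [0.8, 0.7, -0.6]
width: 0.0857
gripper_force: 0.0
clock: 19.98
position: [0.3842, -0.0788, 0.2885]
ee_rot: [0.0, 1.0, 0.014, 0.001]
contact_force: [0.7, 0.9, 0.6]
width: 0.0849
gripper_force: 0.0
clock: 20.57
position: [0.3793, 0.122, 0.2881]
ee_rot: [0.0, 1.0, 0.018, 0.001]
contact_force: [0.2, -0.3, 1.0]
width: 0.0856
gripper_force: 0.0
359 201
367 198
(-18, 27, 225) [[355.6 181.6]] [[361.9 196.9]]
(-18, -27, 225) [[369.7 178.2]] [[379. 196.]]
(0, 27, 225) [[352.6 179.4]] [[361.5 191.4]]
(0, -27, 225) [[366.7 176.1]] [[378.5 190.5]]
(-60, 27, 55) [[360.2 232.7]] [[358.9 217.3]]
(-60, -27, 55) [[373.8 228.7]] [[373.9 216.4]]
```

View pics/c5.png

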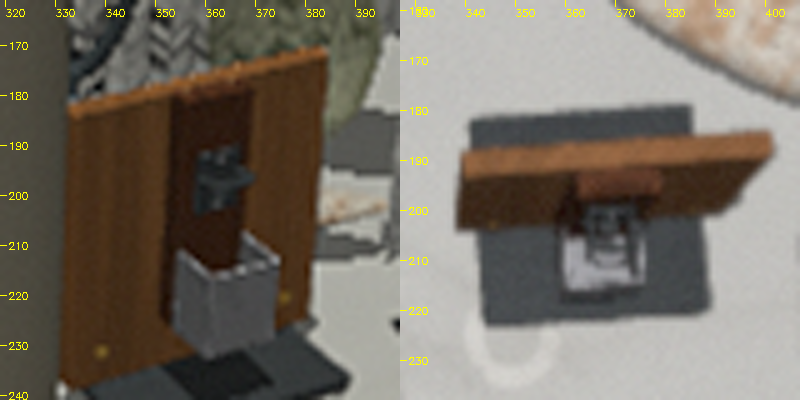

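The opener hangs flat and straight on the board. Its plaque top at scene (354–369, 177–180) and top view (361–378, 192–197) matches the predicted fully-home pose.

```bash
python3 -c "
from rig import manip
print(manip.sign_off())"
```

```text
the job is handed in; nothing more can be done
None
```

The opener hangs released on the stand's screw, flat and straight in the last pictures and pulled down about 21 mm to a hard stop past the roller; I handed the job in at about 21 s, and the hand-in gave no verdict.

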